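# Select the filter and load the vial in a field photometer

### The arm

A 6-joint arm with a two-finger parallel gripper is mounted at the origin on the work surface. World frame = base frame: x ahead of the robot, y to its left, z up, the work surface at z = 0. Lengths are in mm, angles in degrees, forces in N, time in s.
With the tool pointing down it reaches from about 300 to 850 mm from the base axis. Payload 4.2 kg.
Tool frame: the origin (TCP) lies midway between the tips of the shut fingers; the grasp point (between the pads) lies 19 mm behind it; x points along the fingers, z is the direction in which the jaws open and shut, and the axes are right-handed (so a half turn about x gives the same grasp; the last joint's range is limited). The gripper opens to 91 mm and grips with 3 to 60 N. Pads are 32 mm wide; open, the fingers measure 118 mm over their backs; the gripper's body (76 mm by 178 mm) begins 60 mm behind the grasp point.
Start: joints at [-67.208, 18.312, 89.639, -0, 72.044, -1.146], TCP at [233.312, -525.556, 213.976] pointing down, gripper open.
Joint ranges: [-177.97, 177.97], [-48.28, 115.42], [12.27, 149.76], [-77.06, 257.06], [2.81, 150.46], [-146.56, 146.56]. Speed limits (degrees/s): [147.25, 147.25, 180, 180, 180, 180].

### API

Orientations are given as [roll, pitch, yaw] about the fixed x, y, z axes, in that order (R = Rz(yaw) Ry(pitch) Rx(roll)).
In Python, from workcell import env gives the robot as it stands.
- The arm moves only by the tool send_rows, never from a script. Its argument "commands" is a list that holds one entry, the list of rows, each a list of 6 numbers: the shift along the tool's x, y, z normalised to -1 to 1, where 1 is 0.1 m, then the turn, a rotation vector about the tool's x, y, z normalised to -1 to 1, where 1 is 2 pi rad. In form: [[[x, y, z, wx, wy, wz], ...]]. A call has 1 to 20 rows; each row is the pose to reach, as a shift and turn from the pose commanded when the call began, along the tool's axes at that moment, turning the shorter way round; what a row does not reach only later rows make up. A row lasts 1/8 s, in which the tool goes at most 62.5 mm and 10.7 degrees, less where a joint would pass 70% of its speed; a pose out of reach is approached as far as the arm can. A call with a number of a shift or a turn outside -1 to 1 is refused whole. A call with a gripper value outside its range is refused whole. "jaw" is the closure, from -1 (fully open) to 1 (shut), so that 0 is half open, set as the call begins (left out, the last holds). The fingers move at their own pace and stop on an object; "force" is the grip in N (left out, the last holds). Time passes only in rows, so rows that repeat a pose let the fingers close. It gives the time, the measured TCP pose, the force and the opening at its end, in the units of the state.
- env.state(): the state, without advancing time (a new reading comes with each control period).
- env.grab_frame(name): name is "scene" or "top" or "wrist"; returns (picture, depth): 420x560x3 uint8, red, green, blue; 420x560 float32, mm along the optical axis (not along the pixel's ray), 0 where there is no reading.
- env.get_calibration(name): a dict with "mtx" (3x3 intrinsics, pixels), "camera_from_world" (4x4, takes a point from world to camera coordinates). Camera axes: x right, y up, looking along -z (the intrinsics and any distortion apply to the point x, -y, -z); pixel columns grow to the right and rows downward; lengths in mm; the calibration is good to about 2 mm. A picture is of the moment at which its call begins: read the wrist's pose just before it. get_calibration takes no time and is no camera call; for the wrist camera it gives the pose at the moment of the call.
- env.job_done(): hands the job in, once; it reports no verdict.
The state is a dict: "time_s": time; "qpos": joint angles; "qvel": joint speeds; "effort": joint torques, N m; "ee_pos": TCP position; "ee_rot": TCP orientation; "force": force on the tool from outside, world axes, zero at the start; "torque": the same for the moment, N m; "gripper_width": finger opening in mm.
Only numpy, scipy, OpenCV 4.12 (cv2) and the standard library are available. Lean on these libraries where they do the work, as an engineer would, in place of code of your own. Each camera call takes 0.05 s, during which the arm holds its last target.

### The job

Get the field photometer ready for a reading: turn its filter wheel until the filter in the square holder stands in the window with the wheel sprung fully up and locked there, and push the capped sample vial upright and fully home into the cell well. The wheel is locked by a pin: press its knob down gently until you feel it reach its stop, keep it down while you turn it, never force it against the pin or the stop, and do not ram the glass vial. Leave the other things on the desk where they are.

Things in the scene. Friction and masses are not known exactly. Their poses are not given: they have to be found in the camera images.
- wheel: Filter wheel: level aluminium disc, 110 mm across, sunk in a round recess on the left of the photometer's top. Origin on its vertical axis at the disc's upper face (60 mm above the desk when the wheel is up); x axis from there to the marked filter, z up. Eight filters sit 36 mm from the axis, every 45 degrees, each with a 12 mm notch in the raised toothed rim. It starts up and locked at another filter.
- knob (a point): Centre of the knob's bar grip, on the wheel's axis 43 mm above the disc; axes as the wheel's. The black bar is 36 mm long (along x), 12 mm thick (along y), 26 mm high, and stands on a skirt 36 mm across. Pushed straight down against its spring (4 N at first, 10 N at 12 mm) the wheel sinks off its pin and then turns easily, either way without end. Let up over a notch it springs up and locks.
- marked_filter (a point): Centre of the marked filter, on the disc's upper face, 36 mm from the wheel's axis: the only one of the eight in a raised square holder (22 mm square), the other seven are in round rings 18 mm across. Turns and sinks with the wheel.
- bridge: Fixed black bridge over the wheel's far rim, with the window, the pin that locks the wheel, and the wheel's rigid stop. The stop lies 5 to 13 mm below the up position, differently on every instrument, and must be felt; the pin lets go only in the last 1.5 mm before it. Underside 14 mm, top 19 mm above the disc; 20 to 76 mm from the axis, 34 mm wide. Origin on the axis at the disc's up height, x to the window.
- window (a point): The middle of the 24 mm square window in the bridge, 36 mm from the wheel's axis, taken at the height of the disc's upper face when the wheel is fully up. In its notch the wheel has 4 degrees of play either way.
- photometer: The field photometer: grey plastic case 190 (x) by 260 (y) by 60 mm high, fixed on the desk, display and keys along its near edge. Origin at the centre of its underside, x away from the keys, y towards the wheel side, z up.
- well (a point): Centre of the mouth of the cell well on the right of the photometer's flat top, 60 mm above the desk: a round hole 27 mm across, 45 mm deep, chamfered 2 mm, axes as the photometer's. A sprung leaf on its outer (-y) side grips the vial from 15 mm down: pushing it past takes roughly 3 to 10 N.
- vial_center (a point): Centre of the sample vial, half-way up; z along the vial. Clear glass 24 mm across, 46.5 mm long below a black ribbed screw cap 28 mm across and 18 mm high; 64.5 mm high in all, 50 g. It stands upright on the desk to the right of the photometer. Fully home in the well its foot is on the well's floor, its centre 12.75 mm below the mouth and the cap's underside 1.5 mm above the case.
- vial: The same sample vial; origin at the centre of its foot.
- reagent: White plastic reagent bottle, 34 mm across, 75 mm high. To be left alone. Origin under its centre.
- petri_dish: Shallow round culture dish, 91 mm across, 16 mm high. To be left alone. Origin under its centre.
- swab_tube: Swab tube with a red cap lying on the desk, 160 mm long, 16 mm thick. To be left alone. Origin near its middle, on the desk.
- steel_bowl: Steel bowl, 260 mm across, 85 mm high, left of the photometer. To be left alone. Origin under its centre.
Things that resemble listed ones, but are neither listed nor needed, are in the scene too. What is shaped like the vial but blue or red is not meant.

How it is judged:
By the outcome, as a careful person would: the job done as asked, in the order asked, and still so for the second after the job is handed in, with the robot touching nothing.
It also fails if it takes over 72 s, if anything falls off the work surface, if the arm or the gripper's body presses on something with over 40 N, if the wrist force passes 120 N, or if a joint passes its speed limit or range.

## Working session

There is one attempt and no reset: what is moved stays moved. The work goes in short steps, Python scripts to look and compute and a tool call to move; the robot and the scene stay as the last step left them, time stands still between calls to the robot, and variables do not carry over. Pictures are saved under pics/ and viewed, and the job is handed in when it is done.

Besides the shell and the picture viewer there is one more tool, called after "Emit:" as name([rows], argument=value, ...), one row to a line, values as JSON. send_rows: Moves the arm, as the interface text tells. Its arguments: {"type":"object","properties":{"commands":{"type":"array","items":{"type":"array","items":{"type":"array","items":{"type":"number","minimum":-1,"maximum":1}}}},"jaw":{"type":"number"},"force":{"type":"number"}},"required":["commands"]}

```bash
ls -la; mkdir -p pics; python3 - <<'E'
from workcell import env
import cv2, numpy as np
s=env.state(); print({k:np.round(v,3) for k,v in s.items()})
for n in ["scene","top","wrist"]:
    im,d=env.grab_frame(n); cv2.imwrite(f"pics/{n}0.png",im[:,:,::-1]); np.savez(f"pics/{n}0.npz",im=im,d=d,**env.get_calibration(n))
    c=env.get_calibration(n); print(n,c)
E
```

```text
total 12
drwxr-xr-x  3 agent agent 4096 Dec  7 06:56 .
drwxr-xr-x 23 root  root  4096 Dec  7 06:56 ..
drwxr-xr-x  2 agent agent 4096 Dec  7 06:56 pics
{'time_s': np.float64(0.0), 'qpos': array([-6.7208e+01,  1.8351e+01,  8.9708e+01, -1.0000e-03,  7.2044e+01,
       -1.1460e+00]), 'qvel': array([-0.083, -0.005, -0.081, -0.025,  0.026, -0.083]), 'effort': array([-3.0000e-03, -4.1246e+01, -2.3197e+01,  7.3000e-02,  4.6000e-02,
       -0.0000e+00]), 'ee_pos': array([ 233.102, -525.061,  213.122]), 'ee_rot': array([179.288,  89.898, 113.227]), 'force': array([-0.054,  0.524,  0.014]), 'torque': array([-0.007, -0.006, -0.006]), 'gripper_width': np.float64(91.163)}
scene {'mtx': array([[380.92124941,   0.        , 279.72407984],
       [  0.        , 380.92124941, 206.84293586],
       [  0.        ,   0.        ,   1.        ]]), 'camera_from_world': array([[ 6.37257872e-01,  7.70633998e-01,  5.06414765e-03,
        -3.31309222e+02],
       [-5.89314712e-01,  4.83064608e-01,  6.47577605e-01,
         2.11559414e+02],
       [ 4.96599009e-01, -4.15658303e-01,  7.61982677e-01,
        -1.322
[... 460 characters left out ...]
    [-1.03247577e-01, -3.04884026e-02,  9.94188310e-01,
        -1.14583007e+03],
       [ 0.00000000e+00,  0.00000000e+00,  0.00000000e+00,
         1.00000000e+00]])}
wrist {'mtx': array([[363.52504342,   0.        , 279.6061823 ],
       [  0.        , 363.52504342, 206.79610659],
       [  0.        ,   0.        ,   1.        ]]), 'camera_from_world': array([[ 4.06529992e-01, -9.13636924e-01, -9.68167605e-04,
        -5.75111859e+02],
       [ 8.88118386e-01,  3.95423577e-01, -2.34277458e-01,
         2.68472694e+01],
       [ 2.14427373e-01,  9.43809658e-02,  9.72169293e-01,
        -3.90071751e+02],
       [ 0.00000000e+00,  0.00000000e+00,  0.00000000e+00,
         1.00000000e+00]])}
```

View pics/scene0.png

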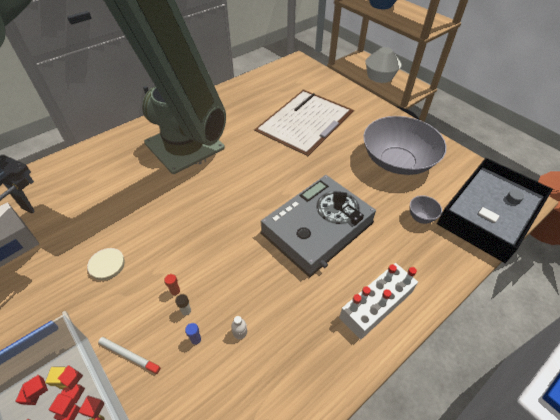

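View pics/top0.png

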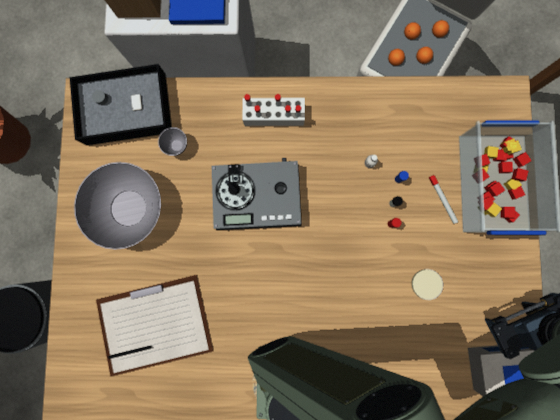

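View pics/wrist0.png

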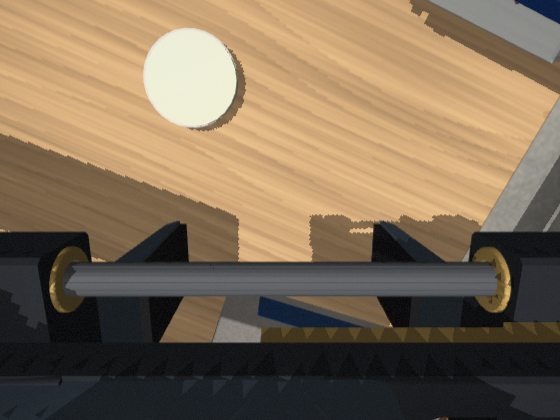

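The scene view shows the photometer at about (318,222), with the black-capped vial at (182,302) between a red and a blue lookalike. In the top view the wheel is at (235,188), the well at (280,188) and the vial at (397,202). I'll enlarge both.

```bash
cat > h.py <<'E'
import numpy as np, cv2
def load(n):
    z=np.load(f"pics/{n}.npz"); return z["im"],z["d"],z["mtx"],z["camera_from_world"]
def snap(name,tag):
    from workcell import env
    c=env.get_calibration(name); im,d=env.grab_frame(name)
    cv2.imwrite(f"pics/{tag}.png",im[:,:,::-1]); np.savez(f"pics/{tag}.npz",im=im,d=d,**c)
    return im,d,c["mtx"],c["camera_from_world"]
def ray(uv,K,T):
    uv=np.atleast_2d(np.array(uv,float)); 
    v=np.c_[(uv[:,0]-K[0,2])/K[0,0],-(uv[:,1]-K[1,2])/K[1,1],-np.ones(len(uv))]
    R=T[:3,:3]; return -R.T@T[:3,3], v@R
def plane(uv,z,K,T):
    o,v=ray(uv,K,T); return o+v*((z-o[2])/v[:,2])[:,None]
def depthpt(uv,d,K,T):
    o,v=ray(uv,K,T); u=np.atleast_2d(uv).astype(int); return o+v*d[u[:,1],u[:,0]][:,None]
def proj(p,K,T):
    p=np.atleast_2d(p); c=p@T[:3,:3].T+T[:3,3]; c=c*[1,-1,-1]; q=c@K.T; return q[:,:2]/q[:,2:]
E
python3 - <<'E'
from h import *
im,d,K,T=load("top0")
cv2.imwrite("pics/t1.png",cv2.resize(im[150:240,200:320][:,:,::-1],None,fx=6,fy=6,interpolation=cv2.INTER_CUBIC))
im2,d2,K2,T2=load("scene0")
cv2.imwrite("pics/s1.png",cv2.resize(im2[170:280,250:390][:,:,::-1],None,fx=5,fy=5,interpolation=cv2.INTER_CUBIC))
for nm,uv in dict(vial=(397,202),well=(280,188),knob=(235,188),c1=(212,164),c2=(299,163),c3=(301,227),c4=(215,229)).items():
    print(nm,depthpt([uv],d,K,T).round(1),plane([uv],60,K,T).round(1))
E
```

```text
vial [[ 529.8 -307.8   65. ]] [[ 530.4 -309.1   60. ]]
well [[578.5  36.7  13.8]] [[571.   35.4  60. ]]
knob [[561.4 161.6 116.7]] [[570.6 170.   60. ]]
c1 [[657.9 254.3  -3.2]] [[643.6 241.   60. ]]
c2 [[ 6.606e+02 -2.220e+01  5.000e-01]] [[646.9 -20.9  60. ]]
c3 [[ 4.587e+02 -2.890e+01  3.000e-01]] [[455.1 -27.3  60. ]]
c4 [[451.  239.5  -3.4]] [[447.6 227.   60. ]]
```

View pics/t1.png

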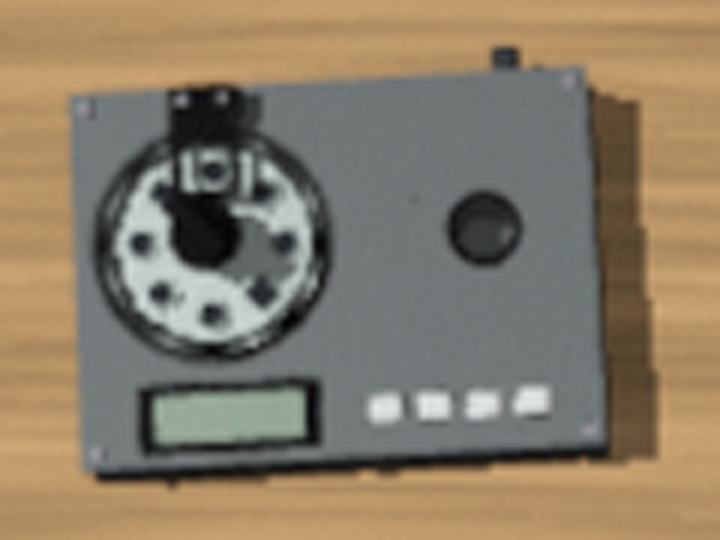

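View pics/s1.png

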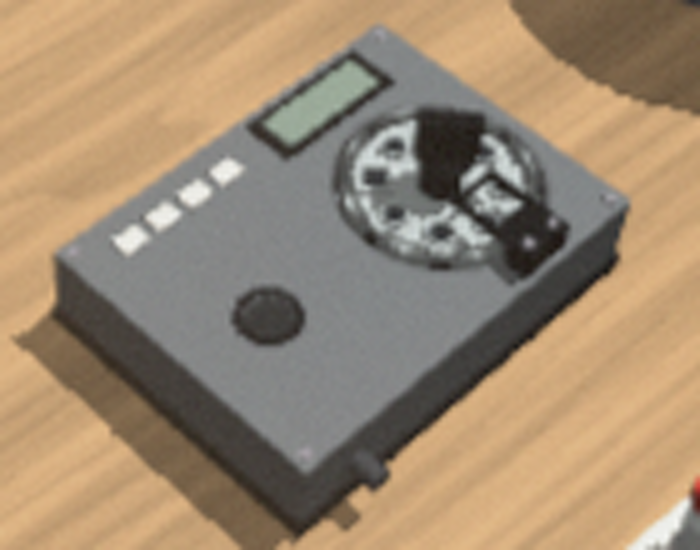

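```bash
cat >> h.py <<'E'
from scipy.spatial.transform import Rotation as Ro
def Rt(s): return Ro.from_euler('xyz',s["ee_rot"],degrees=True).as_matrix()
E
python3 - <<'E'
from h import *
from workcell import env
s=env.state(); R=Rt(s); p=s["ee_pos"]; print(R.round(3))
im,d,K,T=load("wrist0"); o=-T[:3,:3].T@T[:3,3]
print("cam pos world",o,"in tool",R.T@(o-p)); print("cam axes in tool",(R.T@T[:3,:3].T).round(3))
E
```

```text
[[-0.001  0.914  0.406]
 [ 0.001  0.406 -0.914]
 [-1.    -0.    -0.001]]
cam pos world [ 293.59872636 -499.24412398  384.94868373] in tool [-171.61226088   65.76270734    0.55424625]
cam axes in tool [[-0.     0.234 -0.972]
 [ 0.001  0.972  0.234]
 [ 1.    -0.001 -0.001]]
```

```bash
cat >> h.py <<'E'
import json
def Rjaw(a):  # tool pointing down, jaw (tool z) along angle a deg
    a=np.radians(a); z=np.array([np.cos(a),np.sin(a),0]); x=np.array([0,0,-1.]); return np.c_[x,np.cross(z,x),z]
def cur(): c=json.load(open("cmd.json")); return np.array(c["p"]),np.array(c["R"])
def put(p,R): json.dump(dict(p=list(map(float,p)),R=np.array(R).tolist()),open("cmd.json","w"))
def sent(*rows):  # final row of each call
    p,R=cur()
    for r in rows:
        r=np.array(r,float); p=p+R@(r[:3]*100); R=R@Ro.from_rotvec(r[3:]*2*np.pi).as_matrix()
    put(p,R); return p,np.degrees(np.arctan2(R[1,2],R[0,2]))
def need(p,a):
    p0,R0=cur(); d=R0.T@(np.array(p)-p0)/100; r=Ro.from_matrix(R0.T@Rjaw(a)).as_rotvec()/2/np.pi
    return np.r_[d,r].round(4)
E
python3 - <<'E'
from h import *
put([233.312,-525.556,213.976],Rjaw(-66.06))
print(need([565,65,230],0))
print(sent(*[[0,1,-.75,0,0,0]]*5)); print(need([565,65,230],0))
E
```

```text
[-0.1602  5.4279 -4.0516 -0.1835  0.      0.    ]
(array([538.13003601,  20.07296269, 213.976     ]), np.float64(-66.06))
[-0.1602  0.4279 -0.3016 -0.1835  0.      0.    ]
```

Emit:
send_rows([
  [[0,0.5,-0.375,0,0,0],[0,1,-0.75,0,0,0]],
])

```text
time_s: 0.4
ee_pos: [294.6, -415.3, 213.4]
ee_rot: [154.6, 90.0, 88.4]
force: [1.0, 0.7, 0.2]
gripper_width: 91.2
```

Emit:
send_rows([
  [[0,0.5,-0.375,0,0,0],[0,1,-0.75,0,0,0]],
])

```text
time_s: 0.65
ee_pos: [355.8, -305.5, 213.8]
ee_rot: [72.0, 90.0, 5.9]
force: [0.8, 0.3, -0.0]
gripper_width: 91.0
```

Emit:
send_rows([
  [[0,0.5,-0.375,0,0,0],[0,1,-0.75,0,0,0]],
])

```text
time_s: 0.9
ee_pos: [416.8, -196.3, 213.9]
ee_rot: [27.5, 90.0, -38.5]
force: [0.9, 0.0, 0.1]
gripper_width: 91.7
```

Emit:
send_rows([
  [[0,0.5,-0.375,0,0,0],[0,1,-0.75,0,0,0]],
])

```text
time_s: 1.15
ee_pos: [477.8, -87.2, 213.9]
ee_rot: [11.7, 90.0, -54.4]
force: [0.7, -0.5, 0.1]
gripper_width: 91.1
```

Emit:
send_rows([
  [[0,0.5,-0.375,0,0,0],[0,1,-0.75,0,0,0]],
])

```text
time_s: 1.4
ee_pos: [538.8, 22.0, 213.8]
ee_rot: [-8.0, 90.0, -74.0]
force: [0.7, -0.9, 0.1]
gripper_width: 91.2
```

Emit:
send_rows([
  [[-0.16,0.43,-0.3,-0.029,0,0],[-0.16,0.43,-0.3,-0.058,0,0],[-0.16,0.43,-0.3,-0.087,0,0],[-0.16,0.43,-0.3,-0.116,0,0],[-0.16,0.43,-0.3,-0.145,0,0],[-0.16,0.43,-0.3,-0.174,0,0],[-0.16,0.43,-0.3,-0.1835,0,0],[-0.16,0.43,-0.3,-0.1835,0,0],[-0.16,0.43,-0.3,-0.1835,0,0]],
])

```text
time_s: 2.52
ee_pos: [565.2, 64.9, 229.7]
ee_rot: [-164.2, 90.0, -164.3]
force: [-0.8, 0.3, 0.4]
gripper_width: 91.4
```

```bash
python3 - <<'E'
from h import *
from workcell import env
print(sent([-0.16, 0.43, -0.3, -0.1835, 0, 0])); s=env.state(); print(s["time_s"],s["ee_pos"],s["ee_rot"],s["qpos"].round(1))
im,d,K,T=snap("wrist","w1")
s=env.state(); print(s["time_s"],s["ee_pos"],s["ee_rot"],s["force"])
E
```

```text
(array([565.25739156,  64.94061897, 229.976     ]), np.float64(1.4778069707769201e-15))
2.525 [565.19535511  64.92583418 229.73308816] [-164.2428598    89.97804345 -164.29667889] [ 5.4 17.2 88.9 -0.  73.9  5.5]
2.575 [565.20610476  64.89611173 229.80826221] [-152.37079782   89.98429762 -152.41516199] [-0.24159468  0.02656913 -0.33018487]
```

View pics/w1.png

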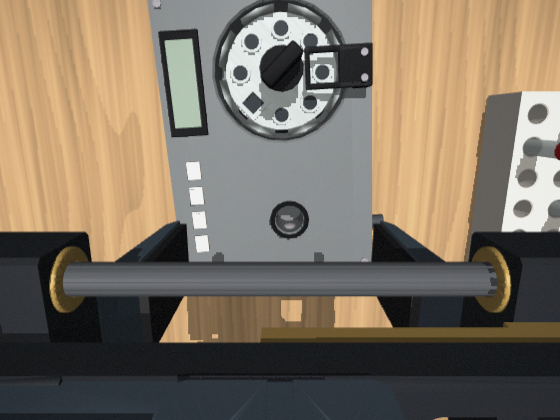

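The wrist view shows the wheel centred near (281,69). The square holder is at (253,103), the bridge and window lie to the right at about (322,70), and the well is at (289,219).

```bash
python3 - <<'E'
from h import *
im,d,K,T=load("w1")
cv2.imwrite("pics/w1z.png",cv2.resize(im[0:145,205:385][:,:,::-1],None,fx=4,fy=4,interpolation=cv2.INTER_CUBIC))
for nm,uv in dict(knobtop=(285,66),disc=(265,110),sq=(253,103),case=(350,180),bridge=(355,80)).items(): print(nm,depthpt([uv],d,K,T).round(1))
# bright disc mask -> outer boundary
hsv=cv2.cvtColor(im,cv2.COLOR_RGB2HSV)
m=((hsv[...,2]>150)&(hsv[...,1]<50)).astype(np.uint8); m[:, :210]=0; m[:,350:]=0; m[145:]=0
cnts,_=cv2.findContours(m,cv2.RETR_EXTERNAL,cv2.CHAIN_APPROX_NONE)
c=max(cnts,key=cv2.contourArea)[:,0,:].astype(float)
P=plane(c,60,K,T)[:,:2]
# robust circle fit
def fit(P):
    A=np.c_[2*P,np.ones(len(P))]; x=np.linalg.lstsq(A,(P**2).sum(1),rcond=None)[0]; return x[:2],np.sqrt(x[2]+x[:2]@x[:2])
Q=P
for _ in range(8):
    c0,r=fit(Q); e=np.abs(np.hypot(*(P-c0).T)-r); Q=P[e<max(1.2,np.percentile(e,60))]
print("disc fit",c0,r,len(Q),len(P))
# dark filter holes
g=cv2.cvtColor(im,cv2.COLOR_RGB2GRAY)
dk=(g<110).astype(np.uint8); dk[145:]=0
n,l,st,ce=cv2.connectedComponentsWithStats(dk)
for i in range(1,n):
    if 20<st[i,4]<500 and 215<ce[i,0]<345: print(ce[i].round(1),st[i],plane([ce[i]],60,K,T)[0,:2].round(1))
# well
for thr in (60,75,90):
    w=((g<thr)).astype(np.uint8); w[:195]=0; w[245:]=0; w[:,:262]=0; w[:,316:]=0
    cn,_=cv2.findContours(w,cv2.RETR_EXTERNAL,cv2.CHAIN_APPROX_NONE); 
    for c in cn:
        if cv2.contourArea(c)>300:
            q=plane(c[:,0,:].astype(float),60,K,T)[:,:2]; print("well",thr,fit(q),(q.max(0)+q.min(0))/2,q.max(0)-q.min(0))
E
```

```text
knobtop [[569.7 168.1 116.1]]
disc [[552.5 138.   62. ]]
sq [[541.8 144.   62. ]]
case [[631.9  74.3  63. ]]
bridge [[629.1 161.9  79.4]]
disc fit [565.68595435 170.3177817 ] 46.812751897885455 379 632
[280.6  27.7] [274  21  14  15 162] [566.5 206.7]
[251.1  41.2] [245  34  13  15 157] [540.9 195.9]
[321.9  71.7] [315  65  14  14 149] [603.2 170.8]
[240.   72.6] [234  66  13  14 149] [530.6 170.1]
[252.8 102.4] [243  92  21  22 236] [541.5 144.6]
[309.5 101.5] [303  95  14  14 157] [592.7 145.4]
[281. 114.] [275 107  13  15 150] [566.9 134.4]
well 60 (array([574.87321535,  34.70169929]), np.float64(18.24152049794445)) [574.84474129  34.14474465] [37.08199332 36.42445401]
well 75 (array([574.76842093,  34.62837442]), np.float64(18.469650196390948)) [574.84474129  34.11947807] [37.08199332 38.44834454]
well 90 (array([574.75464272,  34.69218478]), np.float64(18.6385589940915)) [574.85400682  34.11952808] [37.10052437 38.44844456]
```

View pics/w1z.png

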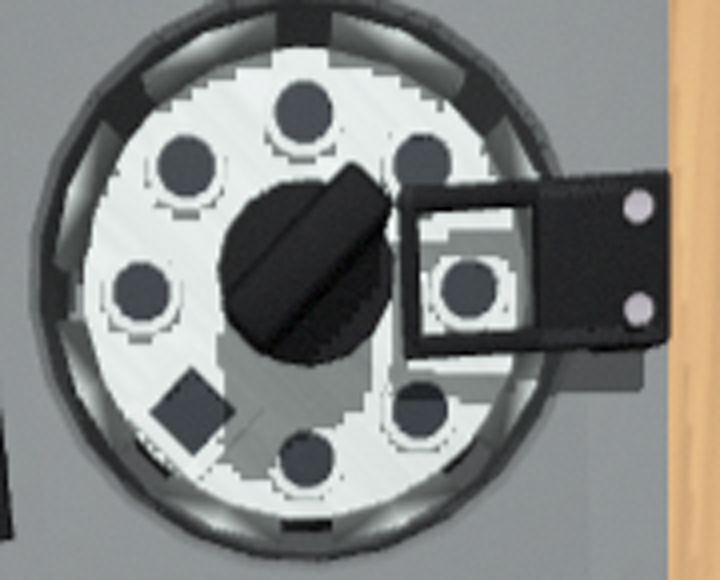

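```bash
python3 - <<'E'
from h import *
im,d,K,T=load("w1")
g=cv2.cvtColor(im,cv2.COLOR_RGB2GRAY)
cv2.imwrite("pics/w1w.png",cv2.resize(im[190:250,255:325][:,:,::-1],None,fx=8,fy=8,interpolation=cv2.INTER_NEAREST))
# far edge of case: transition grey->wood, saturation
hsv=cv2.cvtColor(im,cv2.COLOR_RGB2HSV)
pts=[]
for v in list(range(95,205,3)):
    row=hsv[v,355:390,1].astype(int); k=np.where(row>70)[0]
    if len(k): pts.append((355+k[0]-.5,v))
P=plane(pts,60,K,T)[:,:2]; vx,vy,x0,y0=cv2.fitLine(P.astype(np.float32),cv2.DIST_HUBER,0,.01,.01).ravel()
print("far edge dir",np.degrees(np.arctan2(vy,vx)),x0,y0)
# display corners/keys
m=((g>225)).astype(np.uint8); m[150:255,180:215]
n,l,st,ce=cv2.connectedComponentsWithStats(m[150:255,180:215])
k=[]
for i in range(1,n):
    if st[i,4]>60: k.append(plane([ce[i]+[180,150]],62,K,T)[0,:2])
k=np.array(k); print("keys",k.round(1)); f=np.polyfit(k[:,1],k[:,0],1); print("yaw keys",np.degrees(np.arctan(-f[0])))
# screws
for uv in [(364.4,51.8),(364.4,77.4)]: print("bridge screw",plane([uv],79,K,T)[0,:2].round(1))
b=(g<60).astype(np.uint8); 
for edge in ("top","bot"):
    q=[]
    for u in range(310,370,2):
        col=g[35:100,u].astype(int); kk=np.where(col<55)[0]+35
        q.append((u,kk[0]-.5 if edge=="top" else kk[-1]+.5))
    Q=plane(q,79,K,T)[:,:2]; vx,vy,x0,y0=cv2.fitLine(Q.astype(np.float32),cv2.DIST_HUBER,0,.01,.01).ravel(); print(edge,np.degrees(np.arctan2(vy,vx)),x0,y0, y0+(566.8+48-x0)*vy/vx)
E
```

```text
far edge dir -86.60511 651.55286 96.88877
keys [[484.6  83.2]
 [486.3  59.2]
 [487.5  35.2]
 [488.9  11.1]]
yaw keys 3.3856771073920426
bridge screw [635.8 184.1]
bridge screw [636.9 164. ]
top 2.9558117 616.41864 189.53938 189.45581
bot 1.8722664 620.8057 155.85869 155.66237
```

View pics/w1w.png

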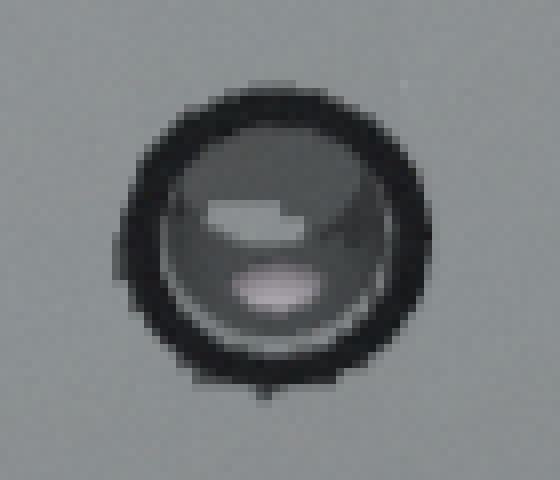

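Emit:
send_rows([
  [[0.4,0.48,0.015,0.029,0,0],[0.8,0.95,0.015,0.058,0,0],[0.8,0.95,0.015,0.087,0,0],[0.8,0.95,0.015,0.116,0,0],[0.8,0.95,0.015,0.1233,0,0],[0.8,0.95,0.015,0.1233,0,0]],
], jaw=0.1)

```text
time_s: 3.32
ee_pos: [566.8, 160.0, 149.9]
ee_rot: [-69.3, 90.0, -113.6]
force: [0.3, -1.0, 0.1]
gripper_width: 41.1
```

```bash
python3 - <<'E'
from h import *
from workcell import env
print(sent([0.8, 0.95, 0.015, 0.1233, 0, 0])); 
im,d,K,T=snap("wrist","w2")
s=env.state(); print(s["time_s"],s["ee_pos"],s["force"],s["qpos"].round(1),s["gripper_width"])
print(proj([[566.8,170.5,60],[566.8,170.5,90],[566.8,170.5,116]],K,T))
E
```

```text
(array([566.75739156, 159.94061897, 149.976     ]), np.float64(-44.38800000000001))
3.375 [566.78848971 159.9218512  149.90410371] [-0.65065481  0.18872934 -0.14148325] [14.6 22.2 93.4 -0.  64.4 59. ] 41.05059224691431
[[268.61362372 200.11753373]
 [267.29282052 210.02193946]
 [265.85605522 220.79591893]]
```

View pics/w2.png

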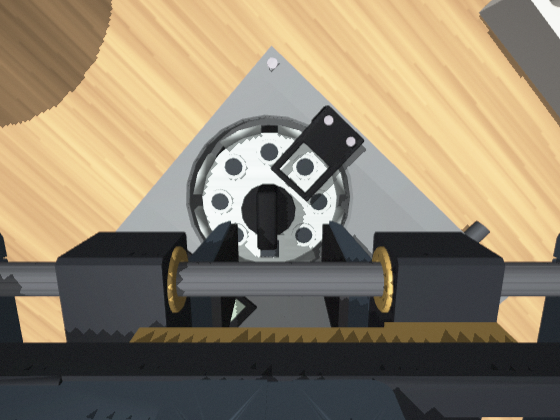

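The wrist view shows the bar grip upright in the picture at u≈268, v 185–250, between the fingers. That fits the prediction of (266,221). I'll refine the axis from this nearer view.

```bash
python3 - <<'E'
from h import *
from scipy.optimize import least_squares
im,d,K,T=load("w2")
g=cv2.cvtColor(im,cv2.COLOR_RGB2GRAY)
cv2.imwrite("pics/w2z.png",cv2.resize(im[100:260,180:360][:,:,::-1],None,fx=4,fy=4,interpolation=cv2.INTER_CUBIC))
dk=(g<115).astype(np.uint8); n,l,st,ce=cv2.connectedComponentsWithStats(dk)
pts=[]
for i in range(1,n):
    q=plane([ce[i]],60,K,T)[0,:2]
    if 60<st[i,4]<400 and abs(np.hypot(*(q-[566.8,170.5]))-36)<5: print(ce[i].round(1),st[i,4],q.round(1)); pts.append(q)
pts=np.array(pts)
r=least_squares(lambda x: np.hypot(*(pts-x).T)-36,[566.8,170.5],loss="huber"); print(r.x,r.fun.round(2))
a=np.degrees(np.arctan2(*(pts-r.x).T[::-1])); print(a.round(1),((a+22.5)%45-22.5).round(2))
# bar edges on dark knob: bar top z=116, depth mask
ys,xs=np.where((d>0)); uv=np.c_[xs,ys]
o,v=ray(uv,K,T); P=o+v*d[ys,xs][:,None]
k=(P[:,2]>112)&(P[:,2]<120)&(np.hypot(*(P[:,:2]-[566.8,170.5]).T)<28); B=P[k]; print(len(B),"top",B.mean(0), (B.max(0)+B.min(0))/2)
rc=cv2.minAreaRect(B[:,:2].astype(np.float32)); print(rc)
E
```

```text
[268.9 151.6] 224 [591.9 195.5]
[233.2 166.5] 213 [566. 206.]
[304.6 166.6] 215 [602.8 170. ]
[219.7 201.2] 200 [540.4 195.1]
[302.9 234.7] 200 [566.5 133.5]
[566.55554841 169.87652678] [0.08 0.11 0.2  0.35 0.41]
[ 4.53e+01  9.09e+01  1.00e-01  1.36e+02 -9.00e+01] [ 0.34  0.89  0.13  1.03 -0.01]
1188 top [567.75478646 170.9392396  116.54103906] [567.181874   170.36999496 115.52072342]
((566.9069213867188, 170.39486694335938), (35.9005126953125, 11.675741195678711), 45.68159866333008)
```

View pics/w2z.png

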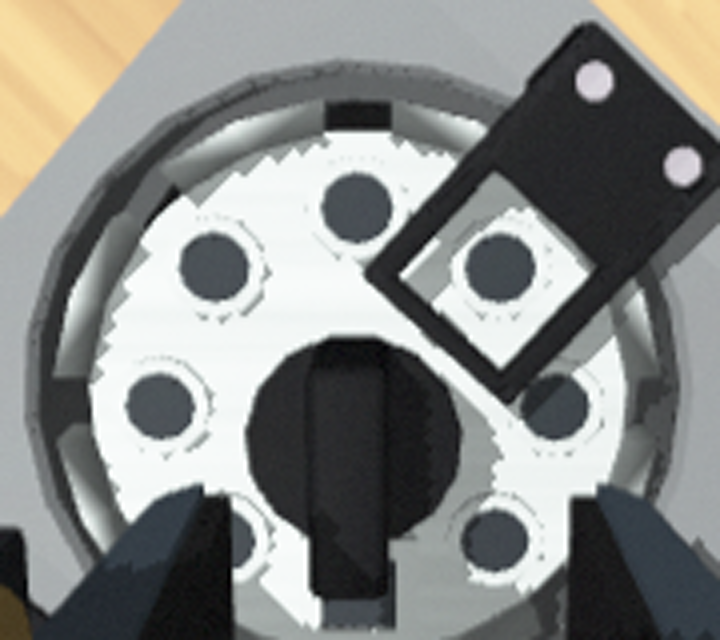

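Emit:
send_rows([
  [[0.1,0.076,-0.072,0,0,0],[0.3,0.076,-0.072,0,0,0],[0.54,0.076,-0.072,0,0,0],[0.54,0.076,-0.072,0,0,0]],
])

```text
time_s: 3.88
ee_pos: [565.3, 170.5, 93.6]
ee_rot: [-121.1, 89.7, -165.5]
force: [-0.4, 0.0, 0.9]
gripper_width: 41.0
```

Emit:
send_rows([
  [[0,0,0,0,0,0],[0,0,0,0,0,0],[0,0,0,0,0,0],[0,0,0,0,0,0]],
], jaw=0.8, force=15)

```text
time_s: 4.38
ee_pos: [566.9, 170.9, 96.7]
ee_rot: [109.4, 89.9, 65.0]
force: [-0.6, 2.1, 4.2]
gripper_width: 11.7
```

```bash
python3 - <<'E'
from h import *
from workcell import env
print(sent([0.54, 0.076, -0.072, 0, 0, 0]))
s=env.state(); print(s["time_s"],s["ee_pos"],s["ee_rot"],s["force"],s["torque"],s["qpos"].round(1),s["gripper_width"])
E
```

```text
(array([566.92843733, 170.40822344,  95.976     ]), np.float64(-44.38800000000001))
4.375 [566.94000758 170.9091601   96.69362081] [109.44753858  89.93002875  65.03650022] [-0.61936177  2.05652328  4.15201564] [0.35733938 0.28111018 0.03894494] [15.6 25.2 96.9  0.1 57.8 60. ] 11.742339181114179
```

Emit:
send_rows([
  [[0,0,0,0,0,0],[0,0,0,0,0,0],[0,0,0,0,0,0]],
], force=30)

```text
time_s: 4.75
ee_pos: [567.0, 170.9, 96.2]
ee_rot: [112.0, 89.9, 67.6]
force: [-2.5, 3.3, 4.2]
gripper_width: 11.7
```

Emit:
send_rows([
  [[0.01,0,0,0,0,0],[0.02,0,0,0,0,0],[0.03,0,0,0,0,0],[0.03,0,0,0,0,0]],
])

```text
time_s: 5.25
ee_pos: [567.0, 170.9, 93.1]
ee_rot: [120.3, 90.0, 75.9]
force: [-3.2, 4.1, 5.3]
gripper_width: 11.9
```

Emit:
send_rows([
  [[0.005,0,0,0,0,0],[0.01,0,0,0,0,0],[0.01,0,0,0,0,0]],
])

```text
time_s: 5.62
ee_pos: [567.0, 170.9, 92.2]
ee_rot: [116.4, 90.0, 72.0]
force: [-3.1, 4.2, 6.6]
gripper_width: 11.5
```

Emit:
send_rows([
  [[0.0,0,-0.006,0,0,0],[0.005,0,-0.006,0,0,0],[0.005,0,-0.006,0,0,0]],
])

```text
time_s: 6.0
ee_pos: [567.0, 170.9, 91.8]
ee_rot: [50.9, 89.9, 6.5]
force: [-2.3, 3.4, 6.8]
gripper_width: 11.3
```

Emit:
send_rows([
  [[0.005,0,0,0,0,0],[0.005,0,0,0,0,0],[0.005,0,0,0,0,0]],
])

```text
time_s: 6.38
ee_pos: [567.0, 170.9, 91.4]
ee_rot: [51.8, 89.9, 7.4]
force: [-1.8, 3.4, 7.0]
gripper_width: 12.0
```

Emit:
send_rows([
  [[0.005,0,0,0,0,0],[0.005,0,0,0,0,0],[0.005,0,0,0,0,0]],
])

```text
time_s: 6.75
ee_pos: [567.0, 170.9, 91.2]
ee_rot: [53.5, 89.9, 9.1]
force: [-1.3, 2.8, 7.9]
gripper_width: 11.9
```

Emit:
send_rows([
  [[0.005,0,-0.003,0,0,0],[0.005,0,-0.003,0,0,0],[0.005,0,-0.003,0,0,0],[0.005,0,-0.003,0,0,0]],
])

```text
time_s: 7.25
ee_pos: [567.0, 170.9, 91.1]
ee_rot: [41.9, 89.9, -2.5]
force: [-2.6, 1.9, 9.4]
gripper_width: 11.6
```

Emit:
send_rows([
  [[0.005,0,0,0,0,0],[0.005,0,0,0,0,0],[0.005,0,0,0,0,0],[0.005,0,0,0,0,0]],
])

```text
time_s: 7.75
ee_pos: [567.0, 170.9, 91.0]
ee_rot: [44.1, 89.9, -0.3]
force: [-3.7, 2.5, 12.3]
gripper_width: 12.1
```

Emit:
send_rows([
  [[-0.003,0,0,0,0,0],[-0.003,0,0,-0.005,0,0],[-0.003,0,0,-0.01,0,0],[-0.003,0,0,-0.015,0,0],[-0.003,0,0,-0.02,0,0]],
])

```text
time_s: 8.38
ee_pos: [566.9, 171.0, 91.0]
ee_rot: [39.6, 89.9, 2.5]
force: [-3.1, 2.3, 10.0]
gripper_width: 11.6
```

```bash
python3 - <<'E'
from h import *
from workcell import env
print(sent([.03,0,0,0,0,0],[.01,0,0,0,0,0],[.005,0,-.006,0,0,0],[.005,0,0,0,0,0],[.005,0,0,0,0,0],[.005,0,-.003,0,0,0],[.005,0,0,0,0,0],[-.003,0,0,-.02,0,0]))
s=env.state(); R=Rt(s); print(np.degrees(np.arctan2(R[1,2],R[0,2])),s["time_s"],s["ee_pos"],s["force"].round(1),s["torque"].round(3),s["qpos"].round(1),s["gripper_width"])
E
```

```text
(array([566.28528005, 171.03778576,  89.776     ]), np.float64(-37.18800000000001))
-37.12871202586065 8.375 [566.92782282 170.97698508  91.00620529] [-3.1  2.3 10. ] [ 0.408  0.608 -0.011] [15.7 25.5 97.4 -0.  57.  52.8] 11.596079288364606
```

Emit:
send_rows([
  [[0,0,0,-0.01,0,0],[0,0,0,-0.02,0,0],[0,0,0,-0.03,0,0]],
])

```text
time_s: 8.75
ee_pos: [566.8, 171.0, 91.0]
ee_rot: [32.8, 89.9, 6.6]
force: [-3.1, 2.6, 10.3]
gripper_width: 11.5
```

```bash
python3 - <<'E'
from h import *
from workcell import env
print(sent([0,0,0,-.03,0,0]))
s=env.state(); R=Rt(s); print(np.degrees(np.arctan2(R[1,2],R[0,2])),s["time_s"],s["ee_pos"],s["force"].round(1),s["torque"].round(3),s["qpos"].round(1),s["gripper_width"])
E
```

```text
(array([566.28528005, 171.03778576,  89.776     ]), np.float64(-26.388000000000012))
-26.271700787889777 8.75 [566.82339367 171.0410903   90.98719984] [-3.1  2.6 10.3] [ 0.496  0.583 -0.016] [15.7 25.5 97.4 -0.  57.  42. ] 11.529790822620335
```

Emit:
send_rows([
  [[0,0,0,-0.02,0,0],[0,0,0,-0.04,0,0],[0,0,0,-0.06,0,0],[0,0,0,-0.08,0,0],[0,0,0,-0.1,0,0],[0,0,0,-0.12,0,0],[0,0,0,-0.14,0,0],[0,0,0,-0.16,0,0]],
])

```text
time_s: 9.75
ee_pos: [566.3, 171.1, 91.0]
ee_rot: [0.7, 90.0, 32.1]
force: [-3.8, 2.0, 11.2]
gripper_width: 11.7
```

Emit:
send_rows([
  [[0,0,0,-0.02,0,0],[0,0,0,-0.04,0,0],[0,0,0,-0.06,0,0],[0,0,0,-0.08,0,0],[0,0,0,-0.1,0,0],[0,0,0,-0.12,0,0],[0,0,0,-0.14,0,0],[0,0,0,-0.16,0,0],[0,0,0,-0.1733,0,0],[0,0,0,-0.1733,0,0],[0,0,0,-0.1733,0,0]],
])

```text
time_s: 11.12
ee_pos: [565.9, 170.6, 90.9]
ee_rot: [145.8, 90.0, -120.6]
force: [-4.2, 2.1, 12.4]
gripper_width: 12.0
```

```bash
python3 - <<'E'
from h import *
from workcell import env
print(sent([0,0,0,-.16,0,0],[0,0,0,-.1733,0,0]))
im,d,K,T=snap("wrist","w3")
s=env.state(); R=Rt(s); print(np.degrees(np.arctan2(R[1,2],R[0,2])),s["time_s"],s["ee_pos"],s["force"].round(1),s["torque"].round(3),s["qpos"].round(1),s["gripper_width"])
E
```

```text
(array([566.28528005, 171.03778576,  89.776     ]), np.float64(93.6))
93.60599686241416 11.175 [565.91894591 170.646934    90.96210518] [-4.5  0.2 12.4] [ 0.396  0.898 -0.001] [ 15.7  25.5  97.4  -0.   57.1 -77.9] 11.484142755840022
```

View pics/w3.png

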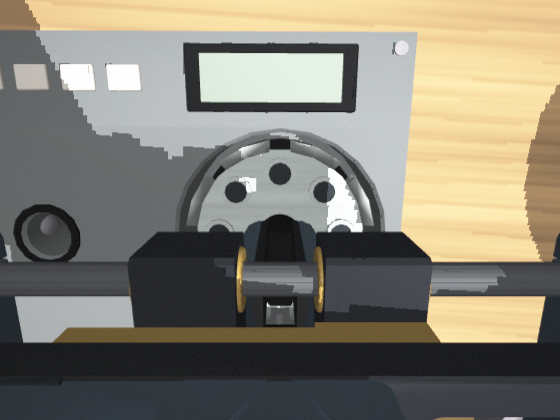

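Emit:
send_rows([
  [[-0.01,0,0,0,0,0],[-0.02,0,0,0,0,0],[-0.03,0,0,0,0,0],[-0.04,0,0,0,0,0],[-0.05,0,0,0,0,0],[-0.06,0,0,0,0,0],[-0.062,0,0,0,0,0],[-0.062,0,0,0,0,0]],
])

```text
time_s: 12.18
ee_pos: [565.9, 170.7, 95.7]
ee_rot: [125.4, 89.9, -141.0]
force: [-4.3, 0.2, 3.9]
gripper_width: 11.5
```

```bash
python3 - <<'E'
from h import *
from workcell import env
print(sent([-.062,0,0,0,0,0]))
s=env.state(); R=Rt(s); print(np.degrees(np.arctan2(R[1,2],R[0,2])),s["time_s"],s["ee_pos"],s["force"].round(1),s["torque"].round(3),s["gripper_width"])
E
```

```text
(array([566.28528005, 171.03778576,  95.976     ]), np.float64(93.6))
93.6060001913233 12.175 [565.9133269  170.65427398  95.69523304] [-4.3  0.2  3.9] [ 0.269  0.612 -0.028] 11.538259588563255
```

Emit:
send_rows([
  [[0,0,0,0,0,0],[0,0,0,0,0,0],[0,0,0,0,0,0]],
], jaw=0.1)

```text
time_s: 12.55
ee_pos: [566.6, 170.9, 95.7]
ee_rot: [-135.3, 90.0, -41.7]
force: [-0.5, -0.1, 0.9]
gripper_width: 39.2
```

Emit:
send_rows([
  [[-0.2,0,0,0,0,0],[-0.5,0,0,0,0,0],[-1,-0.3,0,0,0,0],[-1,-0.7,0,0,0,0],[-1,-0.7,0,0,0,0],[-1,-0.7,0,0,0,0]],
])

```text
time_s: 13.3
ee_pos: [635.2, 175.2, 194.9]
ee_rot: [102.8, 89.9, -163.7]
force: [1.0, 0.2, 0.1]
gripper_width: 41.1
```

```bash
python3 - <<'E'
from h import *
from workcell import env
print(sent([-1,-.7,0,0,0,0]))
im,d,K,T=snap("wrist","w4")
s=env.state(); print(s["time_s"],s["ee_pos"],s["force"].round(1),s["torque"].round(3),s["gripper_width"])
cv2.imwrite("pics/w4z.png",cv2.resize(im[0:220,30:380][:,:,::-1],None,fx=2.2,fy=2.2,interpolation=cv2.INTER_CUBIC))
E
```

```text
(array([636.14715104, 175.43312213, 195.976     ]), np.float64(93.6))
13.35 [634.99667027 175.1939756  195.09802064] [ 0.  -0.3  0.5] [ 0.096 -0.181 -0.058] 41.218037694408565
```

View pics/w4.png

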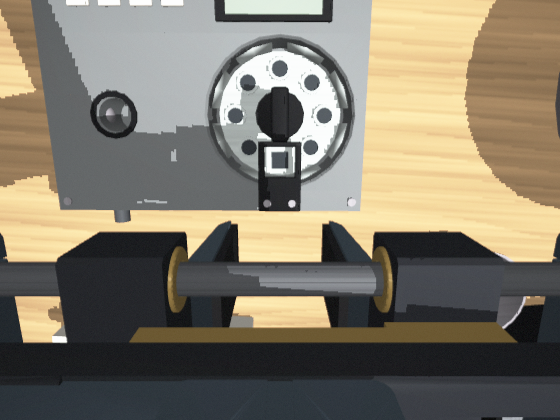

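The square filter stands in the bridge window at (280,160), and the well is at (114,115). Next I'll check the wheel's height and angle and re-measure the well.

```bash
python3 - <<'E'
from h import *
from scipy.optimize import least_squares
im,d,K,T=load("w4")
g=cv2.cvtColor(im,cv2.COLOR_RGB2GRAY)
dk=(g<115).astype(np.uint8); n,l,st,ce=cv2.connectedComponentsWithStats(dk)
pts=[]
for i in range(1,n):
    q=plane([ce[i]],60,K,T)[0,:2]
    if 60<st[i,4]<400 and abs(np.hypot(*(q-[566.8,170.5]))-36)<5: pts.append(q)
pts=np.array(pts)
r=least_squares(lambda x: np.hypot(*(pts-x[:2]).T)-x[2],[566.8,170.5,36],loss="huber"); print(r.x,r.fun.round(2))
a=np.degrees(np.arctan2(*(pts-r.x[:2]).T[::-1])); print(a.round(1),((a+22.5)%45-22.5).round(2))
ys,xs=np.where(d>0); o,v=ray(np.c_[xs,ys],K,T); P=o+v*d[ys,xs][:,None]; rr=np.hypot(*(P[:,:2]-r.x[:2]).T)
k=(rr<17)&(P[:,2]>105); print("knob top z",np.percentile(P[k,2],[25,50,75,90]),cv2.minAreaRect(P[k][:,:2].astype(np.float32)))
k=(rr>21)&(rr<26)&(P[:,2]<90); print("disc z",np.median(P[k,2]))
k=(np.abs(P[:,0]-560)<20)&(np.abs(P[:,1]-85)<12); print("case z",np.median(P[k,2]))
# well
w=(g<70).astype(np.uint8); w[:85]=0; w[145:]=0; w[:,:85]=0; w[:,145:]=0
cn,_=cv2.findContours(w,cv2.RETR_EXTERNAL,cv2.CHAIN_APPROX_NONE); c=max(cn,key=cv2.contourArea)[:,0,:].astype(float)
q=plane(c,60,K,T)[:,:2]; f=least_squares(lambda x: np.hypot(*(q-x[:2]).T)-x[2],[575,35,18],loss="huber"); print("well",f.x)
cv2.imwrite("pics/w4w.png",cv2.resize(im[80:150,80:150][:,:,::-1],None,fx=8,fy=8,interpolation=cv2.INTER_NEAREST))
t,dt,Kt,Tt=load("top0")
for n_,dd in (("top0",None),("scene0",None)):
    I,D,K_,T_=load(n_); ys,xs=np.where(D>0); o,v=ray(np.c_[xs,ys],K_,T_); P=o+v*D[ys,xs][:,None]
    k=(np.hypot(*(P[:,:2]-[530,-308]).T)<35)&(P[:,2]>25); print(n_,k.sum(),P[k][:,2].max(),P[k].mean(0),(P[k].max(0)+P[k].min(0))/2)
E
```

```text
[566.96350152 170.14309174  36.33395747] [ 0.01 -0.07  0.05  0.03 -0.    0.03 -0.05  0.01]
[-176.3 -131.2  138.8  -86.4   93.7  -41.6   48.9    3.8] [3.7  3.79 3.8  3.58 3.71 3.36 3.88 3.85]
knob top z [116.10048702 116.65432358 117.15437119 117.54598608] ((566.9868774414062, 170.28790283203125), (33.74522399902344, 11.58827018737793), 3.453622817993164)
disc z 60.948706343220124
case z 60.816374484116295
well [575.04382367  34.41086066  18.59882904]
top0 95 70.88098840454518 [ 531.9744415  -308.268194     59.25220134] [ 531.76587447 -310.43503047   48.1511076 ]
scene0 189 70.7079338799324 [ 541.13716531 -310.67830035   58.10264983] [ 537.54222121 -309.65319535   48.29237216]
```

View pics/w4w.png

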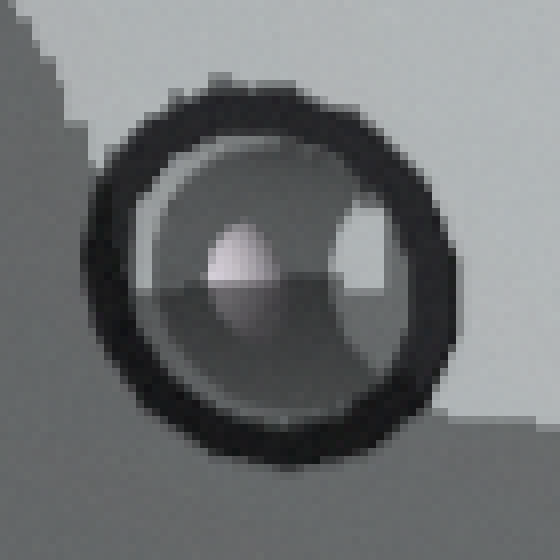

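The wheel checks out. The disc and case are at the same height (61), the knob top is at 117, and the marked filter is at 3.8° against the 3.4° window axis. Now the vial.

Emit:
send_rows([
  [[0,0.06,-0.48,0,0,0],[0,0.13,-0.95,0,0,0]],
], jaw=-0.4)

```text
time_s: 13.6
ee_pos: [627.8, 79.2, 195.6]
ee_rot: [109.1, 89.9, -157.2]
force: [0.2, -1.0, -0.3]
gripper_width: 57.9
```

Emit:
send_rows([
  [[0,0.06,-0.48,0,0,0],[0,0.13,-0.95,0,0,0]],
])

```text
time_s: 13.85
ee_pos: [620.8, -17.0, 195.9]
ee_rot: [94.0, 90.0, -172.4]
force: [0.4, 0.1, 0.2]
gripper_width: 63.7
```

Emit:
send_rows([
  [[0,0.06,-0.48,0,0,0],[0,0.13,-0.95,0,0,0]],
])

```text
time_s: 14.1
ee_pos: [613.8, -112.6, 195.9]
ee_rot: [81.3, 90.0, 174.9]
force: [1.5, -1.0, 0.1]
gripper_width: 63.9
```

Emit:
send_rows([
  [[0,0.06,-0.48,0,0,0],[0,0.13,-0.95,0,0,0]],
])

```text
time_s: 14.35
ee_pos: [606.9, -208.0, 195.9]
ee_rot: [68.0, 90.0, 161.7]
force: [0.7, 0.2, -0.6]
gripper_width: 63.7
```

Emit:
send_rows([
  [[0,0.06,-0.48,0,0,0],[0,0.13,-0.95,0,0,0],[0,0.13,-0.95,0,0,0],[0,0.13,-0.95,0,0,0],[0,0.13,-0.95,0,0,0]],
])

```text
time_s: 14.98
ee_pos: [601.1, -301.1, 196.1]
ee_rot: [21.6, 90.0, 115.3]
force: [0.5, 0.0, 0.1]
gripper_width: 63.9
```

```bash
python3 - <<'E'
from h import *
from workcell import env
print(sent(*[[0,.13,-.95,0,0,0]]*5))
im,d,K,T=snap("wrist","w5")
s=env.state(); print(s["time_s"],s["ee_pos"],s["ee_rot"],s["force"].round(1),s["qpos"].round(1),s["gripper_width"])
E
```

```text
(array([ 601.10091047, -302.71095764,  195.976     ]), np.float64(93.6))
15.025 [ 601.20156127 -301.21106012  196.19288559] [-5.34733627 89.98776547 88.34572987] [-0.2  0.4 -0.3] [ -27.6   27.8   77.2    0.    75.1 -121.3] 63.899339040911485
```

View pics/w5.png

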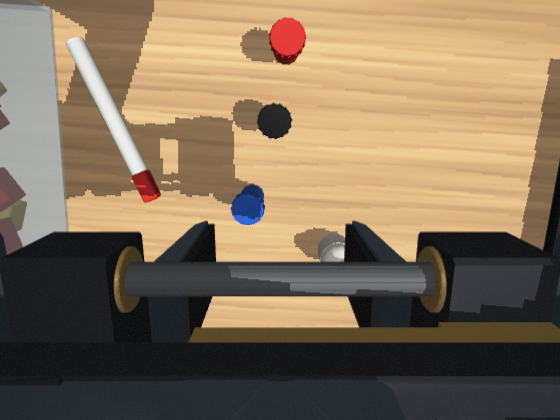

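The wrist view shows the black-capped vial at (274,121), the red one at (287,38), the blue one at (248,209) and the reagent bottle at (335,250).

```bash
python3 - <<'E'
from h import *
from workcell import env
from scipy.optimize import least_squares
im,d,K,T=load("w5")
g=cv2.cvtColor(im,cv2.COLOR_RGB2GRAY); 
w=(g<75).astype(np.uint8); w[:95]=0; w[150:]=0; w[:,:245]=0; w[:,305:]=0
cn,_=cv2.findContours(w,cv2.RETR_EXTERNAL,cv2.CHAIN_APPROX_NONE); c=max(cn,key=cv2.contourArea)[:,0,:].astype(float)
q=plane(c,64.5,K,T)[:,:2]; f=least_squares(lambda x: np.hypot(*(q-x[:2]).T)-x[2],[530,-308,14],loss="huber"); print("vial",f.x)
cv2.imwrite("pics/w5z.png",cv2.resize(im[85:160,230:320][:,:,::-1],None,fx=7,fy=7,interpolation=cv2.INTER_NEAREST))
for n,uv in dict(vial=(274,121),blue=(248,209),red=(287,38),reag=(335,250)).items(): print(n,depthpt([uv],d,K,T).round(1))
s=env.state(); print(s["ee_pos"]); p,R=cur(); 
print(need([f.x[0],f.x[1],100],93.6))
E
```

```text
vial [ 537.67690174 -310.40000952   13.33003338]
vial [[ 537.9 -310.2   64.9]]
blue [[ 612.7 -328.    65. ]]
red [[ 475.  -304.1   64.2]]
reag [[ 650.5 -246.8   49.4]]
[ 601.20156127 -301.21106012  196.19288559]
[ 0.9598  0.6378 -0.0369  0.      0.      0.    ]
```

View pics/w5z.png

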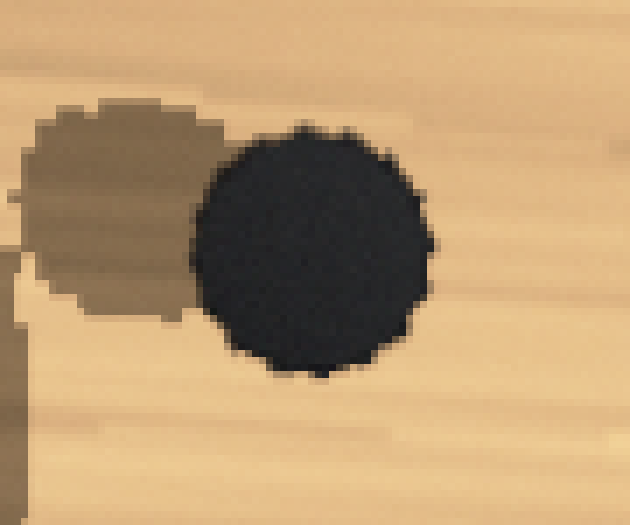

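Emit:
send_rows([
  [[0.2,0.4,-0.02,0,0,0],[0.6,0.638,-0.037,0,0,0],[0.95,0.638,-0.037,0,0,0],[0.95,0.638,-0.037,0,0,0],[0.95,0.638,-0.037,0,0,0],[0.95,0.638,-0.037,0,0,0]],
])

```text
time_s: 15.78
ee_pos: [539.1, -310.8, 102.8]
ee_rot: [-125.8, 89.8, -32.2]
force: [0.5, 0.9, 0.0]
gripper_width: 63.8
```

```bash
python3 - <<'E'
from h import *
from workcell import env
print(sent([.95,.638,-.037,0,0,0]))
im,d,K,T=snap("wrist","w6")
s=env.state(); print(s["time_s"],s["ee_pos"],s["force"].round(1),s["qpos"].round(1),s["gripper_width"])
print(proj([[537.7,-310.4,64.5]],K,T)); cv2.imwrite("pics/w6z.png",cv2.resize(im[160:280,160:400][:,:,::-1],None,fx=3,fy=3))
E
```

```text
(array([ 537.65913012, -310.40969169,  100.976     ]), np.float64(93.6))
15.825 [ 538.8286374  -310.70790272  102.57759906] [ 0.2 -0.6 -0.1] [ -31.    27.2   92.4   -0.    60.2 -124.7] 64.26307319506464
[[281.27242131 227.86715293]]
```

View pics/w6z.png

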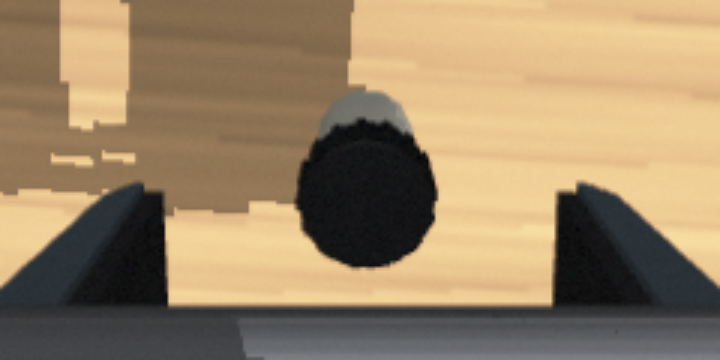

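Emit:
send_rows([
  [[0.15,0,0,0,0,0],[0.3,0,0,0,0,0],[0.42,0,0,0,0,0],[0.49,0,0,0,0,0],[0.52,0,0,0,0,0],[0.53,0,0,0,0,0],[0.53,0,0,0,0,0],[0.53,0,0,0,0,0]],
])

```text
time_s: 16.82
ee_pos: [537.9, -310.6, 48.4]
ee_rot: [-129.3, 89.9, -35.7]
force: [0.9, 0.4, 0.3]
gripper_width: 63.9
```

Emit:
send_rows([
  [[0,0,0,0,0,0],[0,0,0,0,0,0],[0,0,0,0,0,0],[0,0,0,0,0,0],[0,0,0,0,0,0]],
], jaw=0.6, force=30)

```text
time_s: 17.45
ee_pos: [537.7, -310.4, 48.0]
ee_rot: [-175.3, 90.0, -81.7]
force: [1.0, -0.5, 0.9]
gripper_width: 27.3
```

```bash
python3 - <<'E'
from h import *
from workcell import env
print(sent([.53,0,0,0,0,0]))
s=env.state(); print(s["time_s"],s["ee_pos"],s["force"].round(1),s["torque"].round(2),s["gripper_width"])
E
```

```text
(array([ 537.65913012, -310.40969169,   47.976     ]), np.float64(93.6))
17.45 [ 537.67605552 -310.40144516   47.95760706] [ 1.  -0.5  0.9] [ 0.09 -0.15  0.02] 27.253024352800008
```

Emit:
send_rows([
  [[-0.05,0,0,0,0,0],[-0.3,0,0,0,0,0],[-0.7,0,0,0,0,0],[-0.8,0,0,0,0,0],[-0.8,0,0,0,0,0]],
])

```text
time_s: 18.08
ee_pos: [537.7, -310.5, 128.3]
ee_rot: [-127.4, 89.9, -33.8]
force: [-0.3, 0.4, -0.6]
gripper_width: 27.0
```

```bash
python3 - <<'E'
from h import *
from workcell import env
print(sent([-.8,0,0,0,0,0]))
im,d,K,T=snap("wrist","w7")
s=env.state(); print(s["time_s"],s["ee_pos"],s["force"].round(1),s["torque"].round(2),s["gripper_width"]); print(need([574.9,34.5,128],93.6))
E
```

```text
(array([ 537.65913012, -310.40969169,  127.976     ]), np.float64(93.6))
18.125 [ 537.13132435 -310.09067312  127.17396558] [ 0.3 -0.8 -0.7] [ 0.08 -0.16 -0.02] 27.232575803831757
[-2.0000e-04 -5.8820e-01  3.4189e+00  0.0000e+00  0.0000e+00  0.0000e+00]
```

View pics/w7.png

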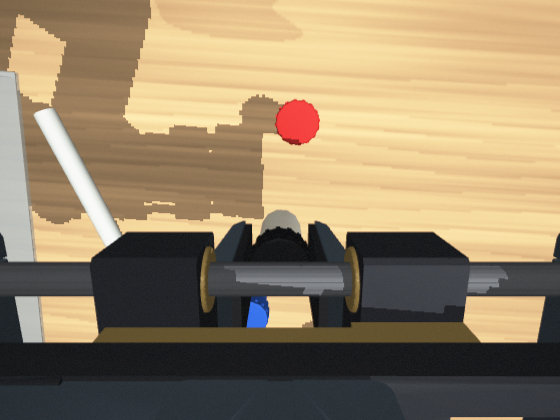

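```bash
python3 - <<'E'
from h import *
im,d,K,T=load("w7")
cv2.imwrite("pics/w7z.png",cv2.resize(im[200:270,230:330][:,:,::-1],None,fx=7,fy=7,interpolation=cv2.INTER_NEAREST))
# predicted edge for foot circle / cap circles with TCP-centred vial (tool frame)
c=np.array([-171.6,65.8,0.55]); A=np.array([[0,.234,-.972],[0,.972,.234],[1,0,0]])
t=np.linspace(0,2*np.pi,180)
for nm,x,r in (("foot",48,12),("glass top",1.5,12),("cap top",-16.5,14),("cap bot",1.5,14)):
  for dy in (-1,0,1):
    P=np.c_[np.full(180,x),dy+r*np.cos(t),r*np.sin(t)]-c; q=P@A; uv=np.c_[q[:,0]/-q[:,2],-q[:,1]/-q[:,2]]*363.5+[279.6,206.8]
    print(nm,dy,uv[:,1].min().round(1),uv[:,0].min().round(1),uv[:,0].max().round(1))
E
```

```text
foot -1 209.8 259.7 297.8
foot 0 208.3 259.7 297.8
foot 1 206.7 259.6 297.8
glass top -1 232.4 254.8 302.2
glass top 0 230.5 254.8 302.3
glass top 1 228.6 254.7 302.3
cap top -1 240.3 247.8 309.0
cap top 0 238.2 247.8 309.0
cap top 1 236.0 247.7 309.1
cap bot -1 228.6 250.8 306.2
cap bot 0 226.6 250.8 306.2
cap bot 1 224.7 250.8 306.3
```

View pics/w7z.png

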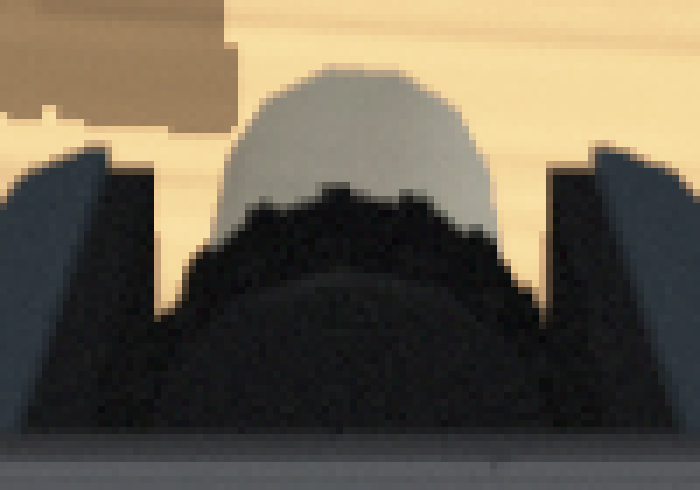

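Emit:
send_rows([
  [[0,-0.07,0.42,0,0,0],[0,-0.147,0.855,0,0,0]],
])

```text
time_s: 18.38
ee_pos: [545.8, -223.2, 125.8]
ee_rot: [61.7, 89.8, 155.2]
force: [0.5, -0.4, -0.3]
gripper_width: 27.5
```

Emit:
send_rows([
  [[0,-0.07,0.42,0,0,0],[0,-0.147,0.855,0,0,0]],
])

```text
time_s: 18.62
ee_pos: [555.2, -136.4, 126.0]
ee_rot: [72.2, 89.8, 165.8]
force: [0.7, 0.2, 0.1]
gripper_width: 27.0
```

Emit:
send_rows([
  [[0,-0.07,0.42,0,0,0],[0,-0.147,0.855,0,0,0]],
])

```text
time_s: 18.88
ee_pos: [564.5, -50.2, 126.1]
ee_rot: [81.9, 89.8, 175.5]
force: [0.3, 0.7, 0.2]
gripper_width: 26.8
```

Emit:
send_rows([
  [[0,-0.07,0.42,0,0,0],[0,-0.147,0.855,0,0,0],[0,-0.147,0.855,0,0,0],[0,-0.147,0.855,0,0,0],[0,-0.147,0.855,0,0,0],[0,-0.147,0.855,0,0,0],[0,-0.147,0.855,0,0,0]],
])

```text
time_s: 19.75
ee_pos: [574.9, 33.9, 128.0]
ee_rot: [-137.5, 90.0, -43.9]
force: [-0.1, -0.3, -0.8]
gripper_width: 27.2
```

```bash
python3 - <<'E'
from h import *
from workcell import env
print(sent(*[[0,-.147,.855,0,0,0]]*4))
im,d,K,T=snap("wrist","w8"); i2,d2,K2,T2=snap("scene","s8")
s=env.state(); print(s["time_s"],s["ee_pos"],s["force"].round(1),s["torque"].round(2),s["gripper_width"]); print(need([574.9,34.5,128],93.6))
cv2.imwrite("pics/w8z.png",cv2.resize(im[130:280,180:380][:,:,::-1],None,fx=4,fy=4,interpolation=cv2.INTER_NEAREST))
cv2.imwrite("pics/s8z.png",cv2.resize(i2[140:260,240:380][:,:,::-1],None,fx=5,fy=5,interpolation=cv2.INTER_CUBIC))
E
```

```text
(array([574.86874407,  34.60753199, 127.976     ]), np.float64(93.6))
19.85 [574.90054196  34.19431588 128.03077208] [-0.2  0.1 -0.9] [ 0.11 -0.1  -0.02] 26.750795184661406
[-0.0002 -0.0002 -0.0011  0.      0.      0.    ]
```

View pics/w8z.png

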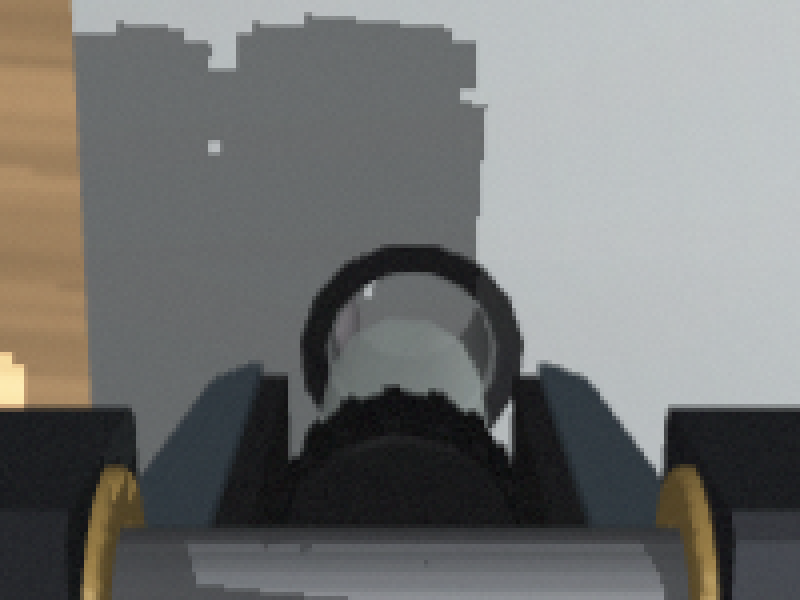

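View pics/s8z.png

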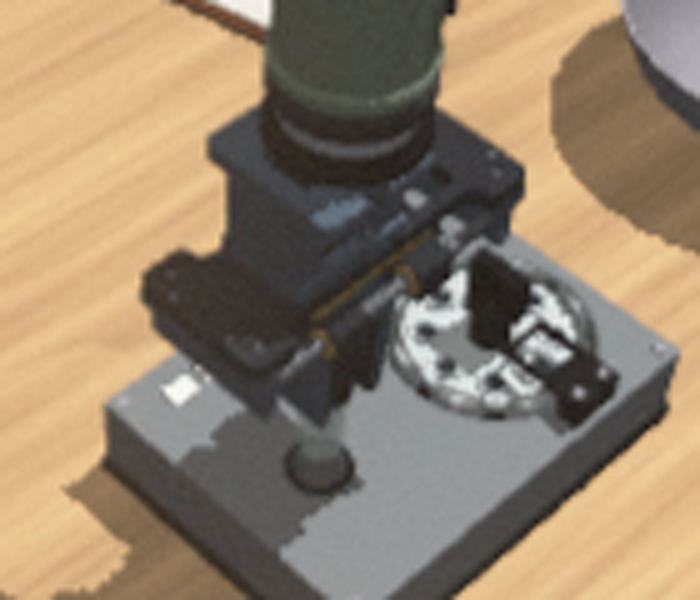

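```bash
python3 - <<'E'
from h import *
from scipy.optimize import least_squares
im,d,K,T=load("w8")
g=cv2.cvtColor(im,cv2.COLOR_RGB2GRAY)
# outer ring edge points: scan upwards arc from approx centre
cen=np.array([283.,216.]); pts=[]
for a in np.radians(np.arange(-175,-4,3)):
    dirv=np.array([np.cos(a),np.sin(a)])
    rs=np.arange(34,14,-0.25); v=[g[int(round((cen+r*dirv)[1])),int(round((cen+r*dirv)[0]))] for r in rs]
    k=np.where(np.array(v)<60)[0]
    if len(k) and k[0]>3: pts.append(cen+(rs[k[0]]+.1)*dirv)
pts=np.array(pts); q=plane(pts,60,K,T)[:,:2]
f=least_squares(lambda x: np.hypot(*(q-x[:2]).T)-18.5,[575,34.5],loss="huber",f_scale=.3); print("well",f.x,np.abs(f.fun).mean(),len(q))
# foot: glass bottom arc, foot z = tcp_z-48 =80
p=np.array([[263.5,230.5],[281,209.7]])
E
```

```text
well [574.95314435  35.1712263 ] 0.22025041564361347 57
```

```bash
python3 - <<'E'
from h import *
# foot edges: where bright wood gives contrast (w7)
im,d,K,T=load("w7"); g=im.astype(int)
from scipy.optimize import least_squares
sat=cv2.cvtColor(im,cv2.COLOR_RGB2HSV)[...,1].astype(int)
pts=[]
cen=np.array([280.,227.])
for a in np.radians(np.arange(-165,-14,4)):
    dirv=np.array([np.cos(a),np.sin(a)]); rs=np.arange(30,12,-.25)
    v=[sat[int(round((cen+r*dirv)[1])),int(round((cen+r*dirv)[0]))] for r in rs]; k=np.where(np.array(v)<55)[0]
    if len(k) and k[0]>2: pts.append(cen+rs[k[0]]*dirv)
pts=np.array(pts); print(pts[::4].round(1))
q=plane(pts,128-48-.6,K,T)[:,:2]
f=least_squares(lambda x: np.hypot(*(q-x[:2]).T)-12,[537,-310],loss="huber",f_scale=.3); print("foot world",f.x,np.abs(f.fun).mean(),"state tcp ~537.4,-310.3")
E
```

```text
[[262.6 222.3]
 [265.6 218.4]
 [268.4 214.6]
 [272.5 212.3]
 [276.6 209.6]
 [281.5 210.1]
 [286.3 210.7]
 [290.4 213.2]
 [295.2 215.6]
 [297.3 220.4]]
foot world [ 539.95287383 -310.20166221] 0.20393653375560952 state tcp ~537.4,-310.3
```

Emit:
send_rows([
  [[0.05,0.006,0.003,0,0,0],[0.1,0.006,0.003,0,0,0],[0.15,0.006,0.003,0,0,0],[0.18,0.006,0.003,0,0,0],[0.19,0.006,0.003,0,0,0],[0.2,0.006,0.003,0,0,0],[0.21,0.006,0.003,0,0,0]],
])

```text
time_s: 20.72
ee_pos: [574.4, 34.8, 107.0]
ee_rot: [-104.2, 90.0, -10.6]
force: [-0.3, -0.0, -1.3]
gripper_width: 27.3
```

Emit:
send_rows([
  [[0.01,0,0,0,0,0],[0.02,0,0,0,0,0],[0.02,0,0,0,0,0]],
])

```text
time_s: 21.1
ee_pos: [574.2, 34.8, 104.9]
ee_rot: [123.0, 90.0, -143.4]
force: [-0.0, 0.9, -0.2]
gripper_width: 27.2
```

Emit:
send_rows([
  [[0.01,0,0,0,0,0],[0.02,0,0,0,0,0],[0.02,0,0,0,0,0]],
])

```text
time_s: 21.48
ee_pos: [574.2, 34.8, 102.8]
ee_rot: [113.5, 90.0, -152.9]
force: [-0.4, -0.3, -0.5]
gripper_width: 27.4
```

Emit:
send_rows([
  [[0.015,0,0,0,0,0],[0.03,0,0,0,0,0],[0.045,0,0,0,0,0],[0.06,0,0,0,0,0],[0.07,0,0,0,0,0],[0.07,0,0,0,0,0]],
])

```text
time_s: 22.22
ee_pos: [574.2, 34.8, 95.8]
ee_rot: [105.3, 90.0, -161.1]
force: [-0.0, 0.6, -1.0]
gripper_width: 27.4
```

```bash
python3 - <<'E'
from h import *
from workcell import env
print(sent([.21,.006,.003,0,0,0],[.02,0,0,0,0,0],[.02,0,0,0,0,0],[.07,0,0,0,0,0]))
im,d,K,T=snap("wrist","w9")
s=env.state(); print(s["time_s"],s["ee_pos"],s["force"].round(1),s["torque"].round(2),s["gripper_width"])
cv2.imwrite("pics/w9z.png",cv2.resize(im[130:280,180:380][:,:,::-1],None,fx=4,fy=4,interpolation=cv2.INTER_NEAREST))
E
```

```text
(array([574.25109088,  34.86926569,  95.976     ]), np.float64(93.6))
22.275 [574.2883143   34.84216123  95.91283379] [ 0.4 -0.3 -0.3] [ 0.1  -0.11  0.01] 26.644482429241275
```

View pics/w9z.png

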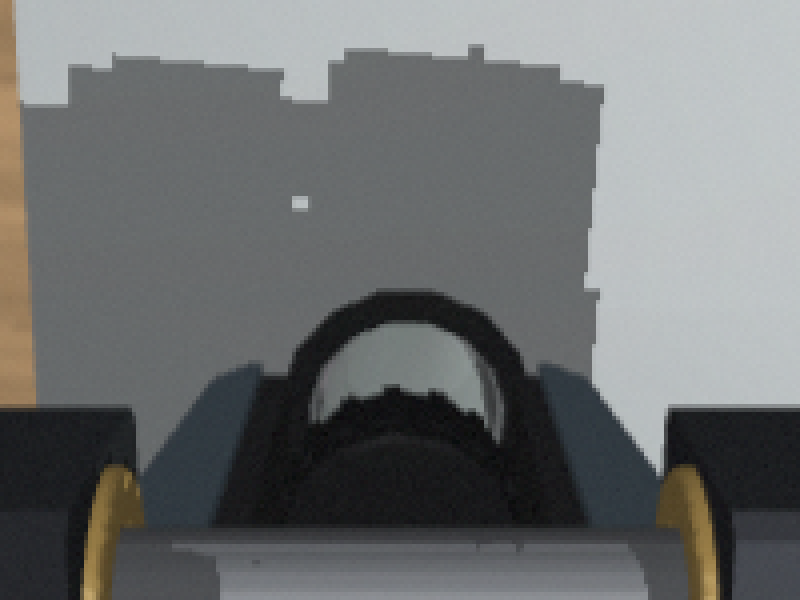

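Emit:
send_rows([
  [[0.01,0,0,0,0,0],[0.02,0,0,0,0,0],[0.03,0,0,0,0,0],[0.04,0,0,0,0,0],[0.04,0,0,0,0,0]],
])

```text
time_s: 22.9
ee_pos: [574.2, 34.8, 91.9]
ee_rot: [127.0, 90.0, -139.4]
force: [0.0, 1.2, -0.0]
gripper_width: 27.6
```

Emit:
send_rows([
  [[0.01,0,0,0,0,0],[0.02,0,0,0,0,0],[0.03,0,0,0,0,0],[0.04,0,0,0,0,0],[0.04,0,0,0,0,0]],
])

```text
time_s: 23.52
ee_pos: [574.3, 35.2, 88.0]
ee_rot: [-26.4, 90.0, 67.2]
force: [-0.8, 1.5, 0.2]
gripper_width: 27.0
```

Emit:
send_rows([
  [[0.01,0,0,0,0,0],[0.02,0,0,0,0,0],[0.03,0,0,0,0,0],[0.04,0,0,0,0,0],[0.04,0,0,0,0,0]],
])

```text
time_s: 24.15
ee_pos: [574.1, 35.0, 83.6]
ee_rot: [59.4, 90.0, 152.9]
force: [-0.4, 3.2, 0.6]
gripper_width: 27.2
```

Emit:
send_rows([
  [[0.01,0,0,0,0,0],[0.02,0,0,0,0,0],[0.03,0,0,0,0,0],[0.04,0,0,0,0,0],[0.05,0,0,0,0,0],[0.05,0,0,0,0,0]],
])

```text
time_s: 24.9
ee_pos: [574.1, 34.9, 78.7]
ee_rot: [92.7, 90.0, -173.7]
force: [0.2, 3.3, -0.6]
gripper_width: 27.1
```

Emit:
send_rows([
  [[0.01,0,0,0,0,0],[0.02,0,0,0,0,0],[0.03,0,0,0,0,0],[0.04,0,0,0,0,0],[0.05,0,0,0,0,0],[0.05,0,0,0,0,0]],
])

```text
time_s: 25.65
ee_pos: [574.2, 34.9, 73.6]
ee_rot: [98.3, 90.0, -168.1]
force: [-0.9, 2.7, -1.1]
gripper_width: 27.3
```

Emit:
send_rows([
  [[0.01,0,0,0,0,0],[0.02,0,0,0,0,0],[0.03,0,0,0,0,0],[0.04,0,0,0,0,0],[0.05,0,0,0,0,0],[0.05,0,0,0,0,0]],
])

```text
time_s: 26.4
ee_pos: [574.2, 34.8, 68.6]
ee_rot: [101.6, 90.0, -164.8]
force: [0.0, 3.7, -1.2]
gripper_width: 27.2
```

Emit:
send_rows([
  [[0.01,0,0,0,0,0],[0.02,0,0,0,0,0],[0.03,0,0,0,0,0],[0.04,0,0,0,0,0],[0.04,0,0,0,0,0],[0.04,0,0,0,0,0]],
])

```text
time_s: 27.15
ee_pos: [574.2, 34.9, 64.7]
ee_rot: [102.3, 90.0, -164.1]
force: [-0.3, 4.2, 0.0]
gripper_width: 27.4
```

```bash
python3 - <<'E'
from h import *
from workcell import env
print(sent(*[[.04,0,0,0,0,0]]*3,*[[.05,0,0,0,0,0]]*3,[.04,0,0,0,0,0]))
im,d,K,T=snap("wrist","w10"); i2,d2,K2,T2=snap("scene","s10")
s=env.state(); print(s["time_s"],s["ee_pos"],s["force"].round(1),s["torque"].round(2),s["gripper_width"])
a=cv2.resize(im[130:280,180:380][:,:,::-1],(640,480)); b=cv2.resize(i2[170:260,260:380][:,:,::-1],(640,480),interpolation=cv2.INTER_CUBIC)
cv2.imwrite("pics/c10.png",cv2.resize(np.hstack([a,b]),(800,300)))
E
```

```text
(array([574.25109088,  34.86926569,  64.976     ]), np.float64(93.6))
27.25 [574.16575628  34.83849682  64.70979608] [ 0.4  4.  -1. ] [ 0.93 -0.15  0.03] 27.03253160376963
```

View pics/c10.png

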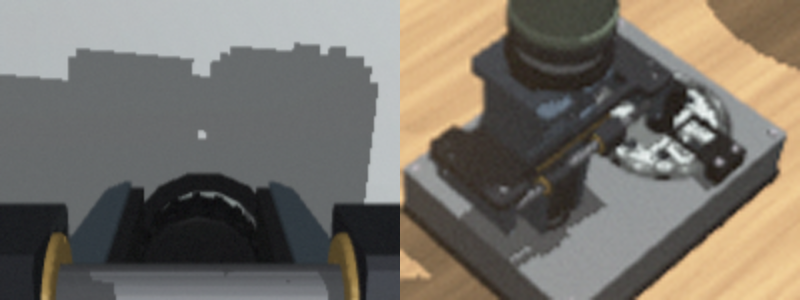

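Emit:
send_rows([
  [[0.005,0,0,0,0,0],[0.01,0,0,0,0,0],[0.01,0,0,0,0,0]],
])

```text
time_s: 27.62
ee_pos: [574.3, 34.9, 64.0]
ee_rot: [-112.6, 90.0, -19.0]
force: [0.2, 3.7, 1.0]
gripper_width: 27.2
```

Emit:
send_rows([
  [[0.005,0,0,0,0,0],[0.005,0,0,0,0,0],[0.005,0,0,0,0,0]],
])

```text
time_s: 28.0
ee_pos: [574.3, 34.9, 63.4]
ee_rot: [-145.4, 90.0, -51.8]
force: [-0.0, 3.9, 1.1]
gripper_width: 27.2
```

Emit:
send_rows([
  [[0.005,0,0,0,0,0],[0.005,0,0,0,0,0],[0.005,0,0,0,0,0]],
])

```text
time_s: 28.38
ee_pos: [574.3, 34.8, 62.9]
ee_rot: [-151.6, 90.0, -58.0]
force: [0.2, 2.9, 1.4]
gripper_width: 27.0
```

Emit:
send_rows([
  [[0.005,0,0,0,0,0],[0.005,0,0,0,0,0],[0.005,0,0,0,0,0]],
])

```text
time_s: 28.75
ee_pos: [574.5, 34.9, 62.9]
ee_rot: [-96.1, 90.0, -2.5]
force: [-1.5, 4.0, 4.3]
gripper_width: 27.1
```

Emit:
send_rows([
  [[0.004,0,0,0,0,0],[0.004,0,0,0,0,0],[0.004,0,0,0,0,0]],
])

```text
time_s: 29.12
ee_pos: [574.6, 34.9, 62.9]
ee_rot: [-93.9, 89.9, -0.3]
force: [-1.1, 3.5, 7.3]
gripper_width: 27.2
```

Emit:
send_rows([
  [[-0.005,0,0,0,0,0],[-0.005,0,0,0,0,0]],
])

```text
time_s: 29.38
ee_pos: [574.5, 34.9, 62.9]
ee_rot: [-95.5, 90.0, -1.9]
force: [-1.1, 3.3, 5.8]
gripper_width: 27.2
```

Emit:
send_rows([
  [[0,0,0,0,0,0],[0,0,0,0,0,0],[0,0,0,0,0,0],[0,0,0,0,0,0]],
], jaw=-0.2)

```text
time_s: 29.88
ee_pos: [574.1, 34.5, 62.3]
ee_rot: [134.1, 90.0, -132.3]
force: [-0.2, 0.5, 0.1]
gripper_width: 54.9
```

Emit:
send_rows([
  [[-0.05,0,0,0,0,0],[-0.2,0,0,0,0,0],[-0.6,0,0,0,0,0],[-1,-0.4,0,0,0,0],[-1,-0.8,0,0,0,0],[-1,-0.8,0,0,0,0],[-1,-0.8,0,0,0,0]],
])

```text
time_s: 30.75
ee_pos: [653.1, 39.8, 162.6]
ee_rot: [94.1, 89.9, -172.3]
force: [0.5, 0.1, 0.3]
gripper_width: 54.6
```

```bash
python3 - <<'E'
from h import *
from workcell import env
im,d,K,T=snap("wrist","w11"); i2,d2,K2,T2=snap("scene","s11")
s=env.state(); print(s["time_s"],s["ee_pos"],s["force"].round(1),s["torque"].round(2),s["gripper_width"])
E
```

```text
30.85 [652.85772801  39.81534186 162.55905316] [-0.1  0.  -0.6] [ 0.11 -0.16  0.04] 54.58673680770721
```

View pics/w11.png

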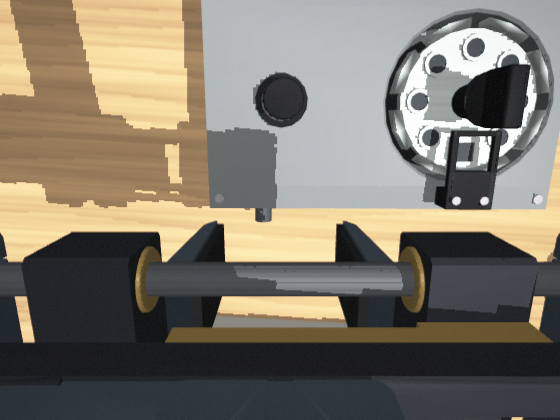

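The cap sits in the well at (282,98), and the square filter is still framed in the window at (465,150). I'll check the cap's height, level and position, and the wheel again.

```bash
python3 - <<'E'
from h import *
for n in ("w11","s11"):
    im,d,K,T=load(n); ys,xs=np.where(d>0); o,v=ray(np.c_[xs,ys],K,T); P=o+v*d[ys,xs][:,None]
    r=np.hypot(*(P[:,:2]-[574.9,34.6]).T)
    k=(r<12)&(P[:,2]>70); A=np.c_[P[k][:,:2]-[574.9,34.6],np.ones(k.sum())]; c=np.linalg.lstsq(A,P[k][:,2],rcond=None)[0]
    case=(r>24)&(r<45)&(P[:,2]<70)&(P[:,1]<75); 
    print(n,"cap z",c[2].round(2),"tilt deg",np.degrees(np.arctan(c[:2])).round(2),"case z",np.median(P[case,2]).round(2),k.sum())
    kk=(r<22)&(P[:,2]>74); print(" cap rect",((P[kk].max(0)+P[kk].min(0))/2).round(1),(P[kk].max(0)-P[kk].min(0)).round(1))
    rr=np.hypot(*(P[:,:2]-[566.95,170.2]).T); k=(rr<17)&(P[:,2]>110); print(" knob top",np.median(P[k,2]).round(2)); k=(rr>21)&(rr<26)&(P[:,2]<80); print(" disc",np.median(P[k,2]).round(2))
    if n=="w11":
        g=cv2.cvtColor(im,cv2.COLOR_RGB2GRAY); dk=(g<115).astype(np.uint8); N,l,st,ce=cv2.connectedComponentsWithStats(dk)
        for i in range(1,N):
            q=plane([ce[i]],60,K,T)[0,:2]-[566.95,170.2]
            if 40<st[i,4]<600 and abs(np.hypot(*q)-36)<4: print("  filt",np.degrees(np.arctan2(q[1],q[0])).round(1),st[i,4])
E
```

```text
w11 cap z 80.32 tilt deg [-0.   1.1] case z 60.8 1034
 cap rect [574.1  36.6  78.6] [28.6 28.5  8.4]
 knob top 116.4
 disc 60.98
  filt -178.5 243
  filt -133.0 244
  filt -86.7 216
  filt -39.7 213
s11 cap z 81.27 tilt deg [-11.88  15.38] case z 62.69 72
 cap rect [573.   35.8  79.9] [29.  27.6 11.2]
 knob top nan
 disc 20.8
  return _methods._mean(a, axis=axis, dtype=dtype,
  ret = ret.dtype.type(ret / rcount)
```

```bash
python3 - <<'E'
from workcell import env
print(env.job_done()); print(env.state()["time_s"])
E
```

```text
the job is handed in; nothing more can be done
None
the job is handed in; nothing more can be done
```

The photometer is ready for a reading: the square-holder filter stands in the window with the wheel up, and the vial is fully home in its well. I handed the job in at about 31 s; no verdict is reported.

- **Wheel:** I gripped the knob and pressed down until I felt the stop, about 5 mm below up, at no more than about 12 N. I turned it 138° with almost no torque and let it up slowly.
    - **Height:** the disc is level with the case (61.0 against 60.8 mm measured) and the knob top is at 116.4 mm, so the wheel is fully up.
    - **Angle:** the marked filter was at 3.8° against the 3.4° window axis, within the 4° play. A rougher check after the vial was in scattered by a few degrees but averaged about 3°.
- **Vial:** I lowered it into the well slowly and stopped when the floor contact reached 7 N. Its cap top is 19.5 mm above the case, exactly the value for fully home.

**Checks that disagreed or were weak:**
- The leaf pushed about 4 N sideways, but I felt only 1–2 N of the expected 3–10 N resistance going down.
- The cap's centre measures about 2 mm towards the wheel side, with about 1° of apparent tilt. That fits the leaf pressing the vial over in its clearance, but I did not confirm it.
- The scene camera was too coarse for a useful final check of tilt or wheel height.

I touched nothing else on the desk, though I took no final picture of those objects.

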